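# Set the coarse ring of a bench pressure controller

### The arm

A 6-joint arm with a two-finger parallel gripper is mounted at the origin on a cart in front of the work surface, level with it; the furniture and walls round the work are solid. World frame = base frame: x ahead of the robot, y to its left, z up, the work surface at z = 0. Lengths are in m, angles in degrees, forces in N, time in s.
With the tool pointing down it reaches from about 0.375 to 0.75 m from the base axis. Payload 9 kg.
Tool frame: the origin (TCP) lies where the fingers leave the gripper's body, on its centre line; the fingertips stand 73 mm ahead of it and the grasp point (between the pads) lies 54 mm ahead of it (robot.tip_reach is the distance from the TCP to the fingertips, in m); z points along the fingers, y is the line along which they close (so a half turn about z gives the same grasp; the last joint's range is limited). The gripper opens to 85 mm and grips with 20 to 120 N. Pads are 22 mm wide; open, the fingers measure 114 mm over their backs; the gripper's body (76 mm by 85 mm) begins 54 mm behind the grasp point. The pads swing forward as they close: fully open they stand 13 mm farther back than shut.
Start: joints at [-80.999, 5.964, 5.575, 89.605, 0, 77.527], TCP at [0.22, -0.558, 0.304] pointing down, gripper open.
Joint ranges: [-171.21, 171.21], [-48.23, 106.86], [-62.78, 66.21], [-105.2, 120.99], [-86.42, 89.51], [-180, 180]. Speed limits (degrees/s): [127.2, 127.2, 147.25, 180, 180, 180].

### API

Orientations are given as [roll, pitch, yaw] about the fixed x, y, z axes, in that order (R = Rz(yaw) Ry(pitch) Rx(roll)).
In Python, from plant import robot gives the robot as it stands. Calls block until the motion is done:
- robot.move_pose(position, orientation): joint-space move of the TCP to a pose.
- robot.line_to(position, vel=0.15, rotation=None, guard=None): straight line of the TCP; rotation=None keeps the orientation; vel is the mean speed in m/s. With guard (N) it stops when the force on the tool has changed by that much, and returns True; else False.
- robot.goto_joints(angles): joint-space move.
- robot.set_gripper(opening): finger opening in m; the grip force is fixed at half the most; returns when the fingers have stopped.
- robot.pause(seconds).
- robot.ik(position, orientation): joint angles nearest the present ones, or None.
- robot.observe(): the state.
- robot.grab_frame(name): name is "side" or "top"; returns the picture (384x512x3 uint8, blue, green, red); there is no depth.
- robot.get_calibration(name): a dict with "vertical_fov" (degrees; the focal length in pixels is half the picture's height over the tangent of half this angle, whatever the lens; pixels are square), "cx", "cy" (the principal point, pixels), "k1" (the pictures are not rectified: a ray, as slopes to the right and down, at radius r is drawn at 1 + k1 r^2 times it, then the intrinsics apply), "rvec" (rotation vector, rad) and "tvec" (3), from world to camera coordinates, as OpenCV has them. Camera axes: x right, y down, z forward; pixel columns grow to the right and rows downward; lengths in m; the calibration is good to about 2 mm. A picture is of the moment at which its call begins. get_calibration takes no time and is no camera call.
A pose or a line that the arm cannot do raises robot.IKError and nothing moves.
- robot.job_done(): hands the job in; it is judged then, once.
The state is a dict: "time": time; "q": joint angles; "qvel": joint speeds; "joint_torque": joint torques, N m; "tool_pos": TCP position; "tcp_rot": TCP orientation; "ft_force": force on the tool from outside, world axes, zero at the start; "torque": the same for the moment, N m; "gripper_width": finger opening in m; "gripper_force": force on a finger pad.
Only numpy, scipy, OpenCV 4.12 (cv2) and the standard library are available. Lean on these libraries where they do the work, as an engineer would, in place of code of your own. Each camera call takes 0.05 s, during which the arm holds its last target. There are 200 camera calls.

### The job

On the low pressure controller, first slide the dial lock fully away from the dial to its end stop. Then turn only the wide outer knob clockwise until the index rib on it lines up with the set-point tab on the deck, leaving the small inner knob and the tab as they are, and finally slide the lock fully home towards the dial again. Do not disturb the two bottles and the steel drift standing round the controller.

Things in the scene. Friction and masses are not known exactly. Their poses are not given: they have to be found in the camera images.
- unit: Pressure controller: grey housing with an aluminium deck, 150 (x) x 260 (y) x 45 mm high, fixed to the bench. Origin: centre of its underside; z up; -x is its front, +x its back with hose fittings. On the deck (z = 45 mm): two concentric knobs with their vertical axis at x = 0, y = +55 mm, a gauge behind them, and the dial lock at x = 0 on their -y side (track 20 mm wide, 8 high, y -107 to -23).
- gauge (a point): Centre of the face of the round gauge, 22 mm above the deck and 55 mm behind (+x of) the knobs' axis: an upright disc 42 mm wide, 15 mm thick, up to 43 mm above the deck, fixed to the unit. It is in the way of a finger on the +x side of the knobs.
- coarse (a joint): Angle (rad) of the outer knob, the one to turn: black knurled drum, 60 mm diameter, from 4 to 34 mm above the deck. At 0 its rib points to the unit's -y (at the lock); grows clockwise seen from above (through -x to +y); range 0 to 4.5. Fixed axis, 0.12 N m friction, stays where it is left. The lock does not physically block it, but has to be open first.
- coarse_rib (a point): Point on the outer knob's rim at the outer end of its index rib (raised white line 5 mm wide, 14 mm long, on the knob's top), 30 mm from the axis, 35 mm above the deck.
- fine (a joint): Angle (rad) of the inner knob: aluminium disc of 29 mm diameter with a bar grip 30 x 8 mm, standing centred on the outer knob, from 35 to 53 mm above the deck. Turns clockwise positive, 0 with the bar along the unit's y. Turns at the lightest touch; must stay as found.
- fine_tip (a point): Top of one end of the inner knob's bar, 15 mm from the axis, 53 mm above the deck.
- setpoint (a joint): Angle (rad) of the set-point tab, with the same zero and sense as the outer knob's: the rib is lined up when both are equal. The tab is a flat black pointer 6 x 16 mm, 3 mm high, lying on the deck from 34 to 50 mm from the axis, on a thin ring (69 mm across, 3 mm high). Must stay as found.
- setpoint_tip (a point): Point on the tab's centre line, 30 mm from the axis, 3 mm above the deck; seen from above the rib's point falls on it when lined up.
- lock (a joint): Travel (m) of the dial lock: 0 fully home (bolt at the dial), 0.04 fully open at the end stop; it opens towards the unit's -y. 2 N friction, stays where left.
- lock_grip (a point): Centre of the top of the lock's grip: upright black block 24 mm (x) by 18 mm (y), from 11 to 45 mm above the deck, on the track; a flat steel bolt 10 mm wide runs from it towards the dial. The grip stands at y = -30 mm when home, -70 mm when open.
- oiler: Loose tall white bottle with nozzle, 46 mm diameter, 151 mm high, standing beside the unit. Origin: centre of its underside. Leave alone.
- amber_bottle: Loose amber bottle with black cap, 50 mm diameter, 106 mm high, standing beside the unit. Origin: centre of its underside. Leave alone.
- drift: Loose stepped steel drift, 50 mm diameter, 136 mm high, standing beside the unit. Origin: centre of its underside. Leave alone.

How it is judged:
By the outcome, as a careful person would: the job done as asked, in the order asked, and still so for the second after the job is handed in, with the robot touching nothing.
It also fails if it takes over 72 s, if anything falls off the work surface, if the arm or the gripper's body presses on something with over 40 N, if the wrist force passes 120 N, or if a joint passes its speed limit or range.

## Working session

There is one attempt and no reset: what is moved stays moved. The work goes in short steps, each a Python script; the robot and the scene stay as the last script left them, time stands still between calls to the robot, and variables do not carry over. Pictures are saved under pics/ and viewed, at most 10 in all, crops included, and the job is handed in when it is done.

```bash
mkdir -p pics; ls; cat > h.py <<'E'
import numpy as np, cv2
from plant import robot
def cam(n):
    c=robot.get_calibration(n); f=192/np.tan(np.radians(c["vertical_fov"])/2)
    R=cv2.Rodrigues(np.array(c["rvec"],float))[0]; return c,f,R,np.array(c["tvec"],float).ravel()
def ray(n,uv):
    c,f,R,t=cam(n); d=np.array([(uv[0]-c["cx"])/f,(uv[1]-c["cy"])/f]); s=d.copy()
    for _ in range(20): s=d/(1+c["k1"]*(s@s))
    return -R.T@t, R.T@np.array([*s,1])
def onz(n,uv,z):
    o,d=ray(n,uv); return o+d*(z-o[2])/d[2]
def proj(n,P):
    c,f,R,t=cam(n); p=R@np.asarray(P,float)+t; s=p[:2]/p[2]; s=s*(1+c["k1"]*(s@s)); return s*f+[c["cx"],c["cy"]]
E
python3 - <<'E'
from h import *
for n in("top","side"):
    cv2.imwrite(f"pics/{n}0.png",robot.grab_frame(n)); print(n,robot.get_calibration(n),ray(n,(256,192)))
print(robot.observe())
E
```

```text
pics
top {'vertical_fov': 44.46895547255109, 'cx': 264.3971688204342, 'cy': 184.30453286773925, 'k1': -0.11485121774050279, 'rvec': array([ 2.17390262, -2.18529892,  0.12540756]), 'tvec': array([0.03920285, 0.50219179, 1.00797677])} (array([0.40193442, 0.05481948, 1.05128216]), array([ 8.11261744e-02,  2.74021962e-04, -9.96998825e-01]))
side {'vertical_fov': 55.11406575213967, 'cx': 257.5471216101875, 'cy': 190.52543522593035, 'k1': -0.023259185777176082, 'rvec': array([ 2.08269434, -0.05628913,  0.04284536]), 'tvec': array([-0.52022607,  0.1295342 ,  0.85357147])} (array([ 0.47598895, -0.70933127,  0.53505346]), array([ 0.04988113,  0.86817896, -0.49377212]))
{'time': 0.1, 'q': array([-8.09996738e+01,  5.99488487e+00,  5.53185815e+00,  8.96047054e+01,
        1.16560428e-03,  7.75264922e+01]), 'qvel': array([ 0.0360053 , -0.1177467 ,  0.16642491,  0.03229006,  0.07360027,
       -0.04806173]), 'joint_torque': array([ 7.01471217e-03, -5.58202565e+01,  5.04721963e+01,  1.27627022e-02,
       -3.07758683e-04,  1.18704253e-05]), 'tool_pos': array([ 0.21962321, -0.55813313,  0.30320652]), 'tcp_rot': array([-1.79934118e+02, -1.57674257e-02,  2.14738243e+01]), 'ft_force': array([ 0.34669768, -0.08358547, -0.39265402]), 'torque': array([-0.03652602, -0.00755388, -0.07212109]), 'gripper_force': 0.0, 'gripper_width': 0.08542659134992706}
```

View pics/top0.png

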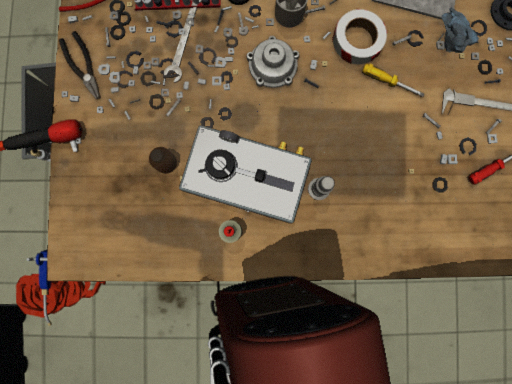

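View pics/side0.png

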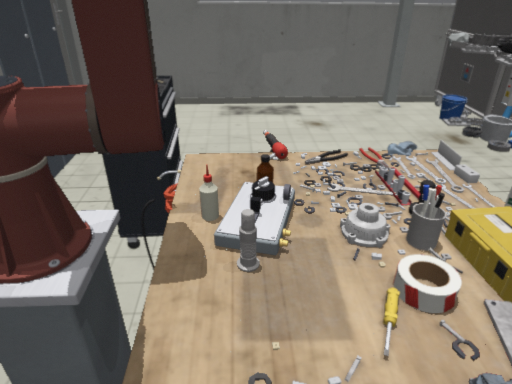

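The top view shows the unit at about (246,174), its dial at (221,165), the lock grip at (261,176), the amber bottle at (164,159), the oiler at (230,231) and the drift at (321,187). Next I'll measure the deck and zoom in.

```bash
python3 - <<'E'
from h import *
im=cv2.imread("pics/top0.png")
hsv=cv2.cvtColor(im,cv2.COLOR_BGR2HSV)
m=((hsv[...,1]<50)&(hsv[...,2]>120)).astype(np.uint8); m[:110]=0;m[240:]=0;m[:,:150]=0;m[:,330:]=0
m=cv2.morphologyEx(m,cv2.MORPH_OPEN,np.ones((3,3)))
c=max(cv2.findContours(m,cv2.RETR_EXTERNAL,cv2.CHAIN_APPROX_NONE)[0],key=cv2.contourArea)[:,0]
P=np.array([onz("top",p,0.045)[:2] for p in c],np.float32)
r=cv2.minAreaRect(P); print("rect",r); print(cv2.boxPoints(r))
z=cv2.resize(im[115:225,175:315],None,fx=5.7,fy=5.4,interpolation=cv2.INTER_CUBIC)
cv2.imwrite("pics/z.png",cv2.resize(im[120:225,175:315],(800,600),interpolation=cv2.INTER_CUBIC))
E
```

```text
rect ((0.5252087116241455, 0.07864554226398468), (0.2504378855228424, 0.14121057093143463), 73.08595275878906)
[[ 0.42122683 -0.02061504]
 [ 0.556329   -0.06169839]
 [ 0.62919056  0.17790613]
 [ 0.4940884   0.21898948]]
```

View pics/z.png

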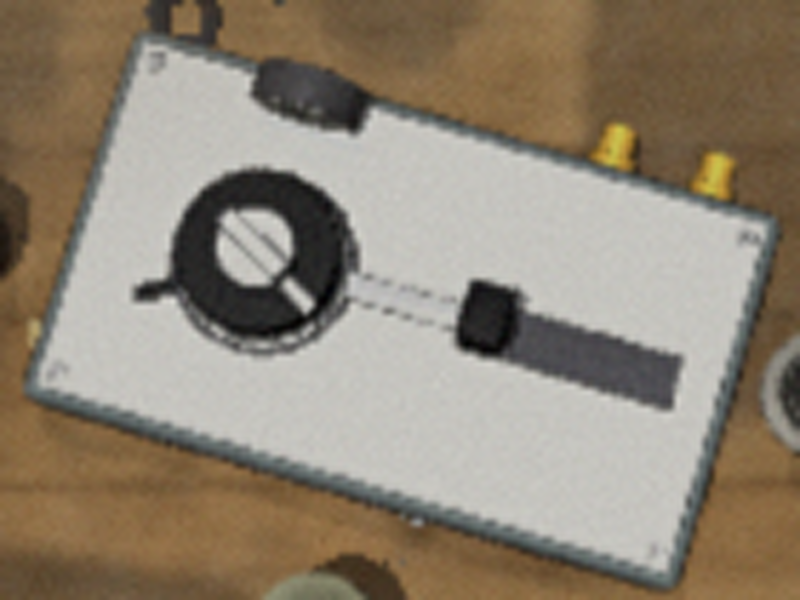

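The zoomed view shows the rib at about 35° (end at zoomed (298,298)), the tab at about 149° ((150,290)), and the lock grip at home ((488,318)). Now the points in the world frame.

```bash
cat >> h.py <<'E'
O=np.array([0.5252,0.0786]); LY=np.array([.291,.9567]); LY/=np.linalg.norm(LY); LX=np.array([LY[1],-LY[0]])
C=O+.055*LY
def loc(p): d=np.asarray(p)[:2]-O; return np.array([d@LX,d@LY])
def ang(p,c):
    d=np.asarray(p)[:2]-c[:2]; return np.degrees(np.arctan2(-d@LX,-d@LY))
def L2W(x,y): return O+x*LX+y*LY
E
cat > meas.py <<'E'
from h import *
def measure(im):
    g=cv2.cvtColor(im,cv2.COLOR_BGR2GRAY)
    k=8; x0,y0=175,120
    z=cv2.resize(g[y0:225,x0:315],None,fx=k,fy=k,interpolation=cv2.INTER_CUBIC)
    uv=lambda p:((p[0]+.5)/k-.5+x0,(p[1]+.5)/k-.5+y0)
    dark=(z<95).astype(np.uint8)
    n,lab,st,ce=cv2.connectedComponentsWithStats(dark)
    out={}
    cd=proj("top",[*C,.079]); 
    # drum: outer contour of the dark component round C; radius filter splits drum and tab
    def polar(h):
        v,u=np.nonzero(np.ones_like(z)); 
        return
    yy,xx=np.mgrid[:z.shape[0],:z.shape[1]]
    c,f,R,t=cam("top")
    def plane(h):  # local polar by homography from 4 corners (small patch, distortion negligible)
        s=np.float32([[0,0],[z.shape[1],0],[z.shape[1],z.shape[0]],[0,z.shape[0]]])
        d=np.float32([onz("top",uv(p),h)[:2] for p in s]); H=cv2.getPerspectiveTransform(s,d)
        return cv2.perspectiveTransform(np.dstack([xx,yy]).reshape(-1,1,2).astype(np.float32),H).reshape(*z.shape,2)
    W=plane(.079); d=W-C; r=np.hypot(*np.moveaxis(d,2,0))
    # drum circle fit at top
    dm=(dark>0)&(r<.034); P=W[dm].astype(np.float32)
    hull=cv2.convexHull(P); out["drum circle"]=cv2.minEnclosingCircle(hull)
    cc=C
    a=np.degrees(np.arctan2(-(d@LX),-(d@LY)))
    rb=(r>.019)&(r<.0275)&(z>140); 
    n,l,s,_=cv2.connectedComponentsWithStats(rb.astype(np.uint8)); j=1+np.argmax(s[1:,4]); q=W[l==j].mean(0)
    out["rib"]=(ang(q,C),np.linalg.norm(q-C),s[j,4])
    W=plane(.048); d=W-C; r=np.hypot(*np.moveaxis(d,2,0))
    tb=(r>.037)&(r<.053)&(z<120)
    a=np.degrees(np.arctan2(-(d@LX),-(d@LY)))
    tb&=(a>60)|(a<-170)
    n,l,s,_=cv2.connectedComponentsWithStats(tb.astype(np.uint8))
    for j in range(1,n):
        if s[j,4]>200: q=W[l==j].mean(0); out[f"tab{j}"]=(ang(q,C),np.linalg.norm(q-C),s[j,4])
    W=plane(.090); p=W-O; lx,ly=p@LX,p@LY
    gm=(z<60)&(abs(lx)<.025)&(ly<-.005)&(ly>-.1)
    n,l,s,_=cv2.connectedComponentsWithStats(gm.astype(np.uint8)); j=1+np.argmax(s[1:,4]); 
    out["grip"]=(lx[l==j].min(),lx[l==j].max(),ly[l==j].min(),ly[l==j].max())
    return out
if __name__=="__main__":
    import sys
    im=cv2.imread(sys.argv[1]) if len(sys.argv)>1 else robot.grab_frame("top")
    for k,v in measure(im).items(): print(k,v)
E
python3 meas.py pics/top0.png; python3 - <<'E'
from h import *
print("C",C,"tip",robot.tip_reach)
for n,uv,h in(("drift",(323,183),.136),("oiler",(230,231),.15),("amber",(164,159),.106)):print(n,loc(onz("top",uv,h)))
for n,p in(("C",[*C,.079]),("fine",[*C,.098]),("grip",[*L2W(0,-.03),.09])): print(n,proj("top",p),proj("side",p))
im=cv2.imread("pics/side0.png"); cv2.imwrite("pics/sz.png",cv2.resize(im[140:280,190:340],(750,600),interpolation=cv2.INTER_CUBIC))
# reach
for yaw in (0,-90):
  for xy in (L2W(0,-.03),C):
    print([robot.ik([*xy,z],[180,0,yaw-16.9]) for z in (.13,.28)])
E
```

```text
drum circle ((0.5402225852012634, 0.13083893060684204), 0.034068770706653595)
rib (np.float64(30.484556287700688), np.float64(0.023354105979112767), np.int32(565))
tab1 (np.float64(149.28963184908423), np.float64(0.04351059503087395), np.int32(1166))
grip (np.float64(-0.013798918987711267), np.float64(0.01137135784464686), np.float64(-0.04581222492985084), np.float64(-0.02369452493370693))
C [0.54120535 0.13121966] tip 0.0726
drift [ 0.01489617 -0.15781649]
oiler [-0.12679718 -0.0108807 ]
amber [-0.02669629  0.16296624]
C [219.42906116 163.45008653] [262.53016448 184.50656372]
fine [218.70632488 162.1375083 ] [262.63128575 178.02751315]
grip [258.44041608 174.42149507] [254.66222262 196.84085839]
[array([  -8.94551603,   -5.76107066,  -24.34386224,   71.41720842,
          0.        , -172.04551603]), array([  -8.94551603,   -8.45992445,  -11.14430545,   87.315619  ,
          0.        , -172.04551603])]
[array([   0.17140667,    0.97556125,  -17.78399102,   71.24044773,
          0.        , -162.92859333]), array([   0.17140667,   -1.79170023,   -4.83964613,   86.9520541 ,
          0.        , -162.92859333])]
[array([ -8.94551603,  -5.76107066, -24.34386224,  71.41720842,
         0.        , -82.04551603]), array([ -8.94551603,  -8.45992445, -11.14430545,  87.315619  ,
         0.        , -82.04551603])]
[array([  0.17140667,   0.97556125, -17.78399102,  71.24044773,
         0.        , -72.92859333]), array([  0.17140667,  -1.79170023,  -4.83964613,  86.9520541 ,
         0.        , -72.92859333])]
```

View pics/sz.png

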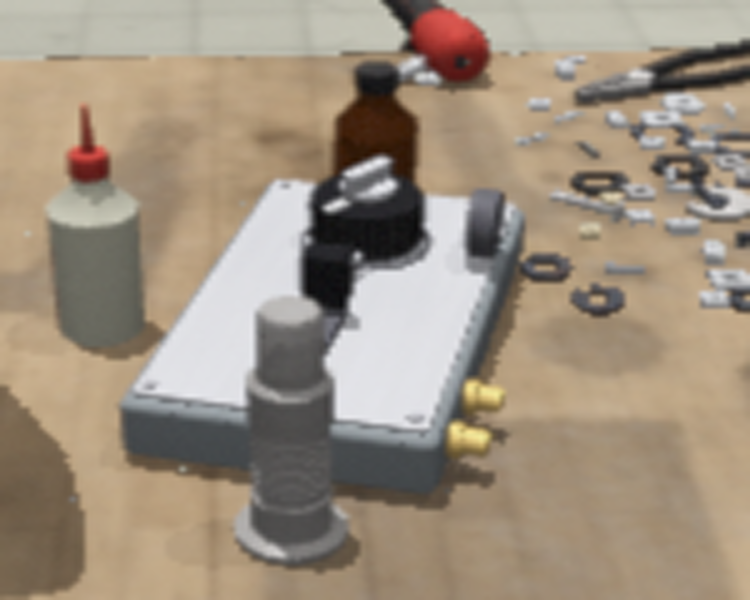

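The side view agrees: grip at (328,250), drum top at (368,190) and bar at (366,175) in the crop. All sit a few mm towards -y of my estimate. I'll refine the axis from the drum's far top edge.

```bash
cat > axis.py <<'E'
from h import *
from scipy.optimize import least_squares
def drum_axis(im,c0,h=.079,R=.030):
    """sub-pixel radial dark->bright crossings on the side away from the camera's nadir"""
    g=cv2.cvtColor(im,cv2.COLOR_BGR2GRAY).astype(np.float32); cam0=ray("top",(256,192))[0][:2]
    away=(c0-cam0)/np.linalg.norm(c0-cam0); a0=np.arctan2(away[1],away[0]); pts=[]
    rs=np.arange(.022,.040,.0003)
    for a in a0+np.radians(np.arange(-85,86,5)):
        P=[c0+r*np.array([np.cos(a),np.sin(a)]) for r in rs]
        uv=np.array([proj("top",[*p,h]) for p in P],np.float32)
        v=cv2.remap(g,uv[None,:,0],uv[None,:,1],cv2.INTER_LINEAR)[0]
        if v[:10].max()>90: continue
        k=np.argmax(v>100)
        if k: pts.append(P[k])
    pts=np.array(pts)
    s=least_squares(lambda x:np.hypot(*(pts-x[:2]).T)-x[2],[*c0,R],loss="soft_l1",f_scale=.0005)
    s2=least_squares(lambda x:np.hypot(*(pts-x[:2]).T)-R,c0,loss="soft_l1",f_scale=.0005)
    return s.x,s2.x,len(pts),np.sqrt(np.mean(s.fun**2))
if __name__=="__main__":
    im=cv2.imread("pics/top0.png"); c=C-.002*LY
    for _ in range(2): r=drum_axis(im,c); c=r[1]
    print(r,loc(r[0]),loc(r[1]))
E
python3 axis.py
```

```text
Traceback (most recent call last):
  File "axis.py", line 21, in <module>
    for _ in range(2): r=drum_axis(im,c); c=r[1]
                         ~~~~~~~~~^^^^^^
  File "axis.py", line 10, in drum_axis
    uv=np.array([proj("top",[*p,h]) for p in P],np.float32)
                 ~~~~^^^^^^^^^^^^^^
  File "h.py", line 13, in proj
    c,f,R,t=cam(n); p=R@np.asarray(P,float)+t; s=p[:2]/p[2]; s=s*(1+c["k1"]*(s@s)); return s*f+[c["cx"],c["cy"]]
            ~~~^^^
  File "h.py", line 4, in cam
    c=robot.get_calibration(n); f=192/np.tan(np.radians(c["vertical_fov"])/2)
ValueError: time passes only in moves, steps and waits
```

```bash
sed -i 's/^def cam(n):/from functools import lru_cache\n@lru_cache\ndef cam(n):/' h.py; python3 axis.py
```

```text
(array([0.53851143, 0.12932009, 0.03304643]), array([0.54178799, 0.13077894]), 33, np.float64(0.000314193635292201)) [-0.00202455  0.05239869] [0.00068567 0.05474791]
```

```bash
cat >> h.py <<'E'
O=O-.002*LY; C=O+.055*LY
def st(m=""):
    s=robot.observe(); print(m,"t%.1f"%s["time"],"loc",np.round(loc(s["tool_pos"])*1e3,1),"z%.4f"%s["tool_pos"][2],"yaw%.1f"%s["tcp_rot"][2],"w%.4f"%s["gripper_width"],"gf%.0f"%s["gripper_force"],"F(l)",np.round([s["ft_force"][:2]@LX,s["ft_force"][:2]@LY,s["ft_force"][2]],1)); return s
E
python3 - <<'E'
from h import *
g=L2W(0,-.031)
robot.move_pose([*g,.27],[180,0,73.1]); robot.set_gripper(.055)
robot.line_to([*g,.134],guard=15); st("down")
robot.set_gripper(.015); st("grip")
hit=robot.line_to([*L2W(0,-.078),.134],vel=.03,guard=14); s=st("open %s"%hit)
cv2.imwrite("pics/s1.png",cv2.resize(robot.grab_frame("side")[100:280,150:390],(800,600)))
E
```

```text
down t4.0 loc [  0.6 -30.9] z0.1350 yaw73.1 w0.0549 gf0 F(l) [-0.  -0.1 -0.3]
grip t4.3 loc [  0.7 -30.9] z0.1350 yaw73.1 w0.0230 gf60 F(l) [ 1.4 -0.1  5.5]
open True t5.5 loc [  0.7 -69.1] z0.1351 yaw73.1 w0.0231 gf59 F(l) [0.1 4.2 2.8]
```

View pics/s1.png

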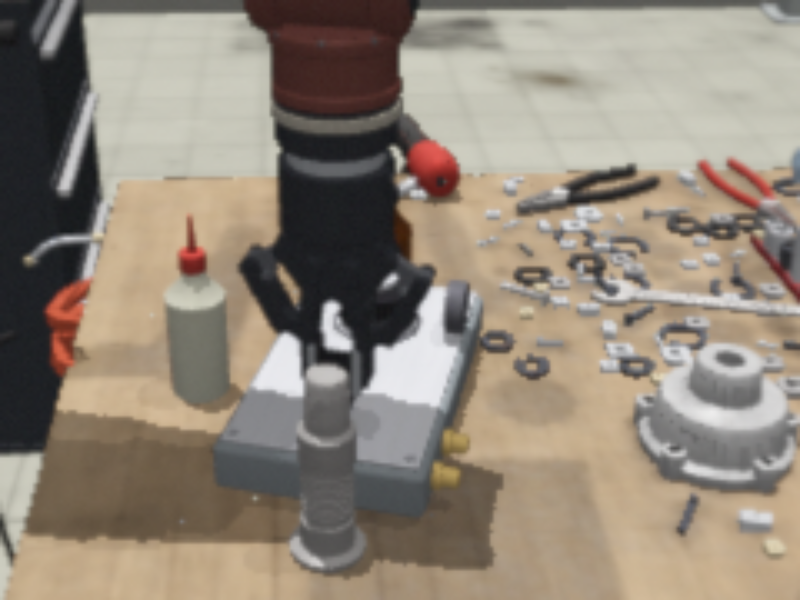

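The lock has followed the gripper and looks open. I'll press once more to tell the end stop from a spurious guard trip.

```bash
python3 - <<'E'
from h import *
for y in(-.0745,-.078):
    hit=robot.line_to([*L2W(0.0007,y),.135],vel=.02,guard=22); st("push %s"%hit)
E
```

```text
push True t5.8 loc [  0.7 -69.6] z0.1350 yaw73.2 w0.0228 gf59 F(l) [0.7 4.8 2.9]
push True t6.1 loc [  0.6 -70.2] z0.1350 yaw73.3 w0.0230 gf60 F(l) [1.3 5.7 2.4]
```

```bash
python3 - <<'E'
from h import *
robot.set_gripper(.055); st("rel")
p=robot.observe()["tool_pos"]; robot.line_to([p[0],p[1],.25],vel=.25)
c=L2W(.0005,.055)
robot.move_pose([*c,.25],[180,0,195.1]); robot.set_gripper(.076)
im=robot.grab_frame("side"); cv2.imwrite("pics/s2raw.png",im)
robot.line_to([*c,.124],vel=.15,guard=10); st("down")
robot.set_gripper(.045); st("grip")
E
```

```text
rel t6.5 loc [  0.3 -70.6] z0.1346 yaw73.3 w0.0551 gf0 F(l) [-0.5  0.5  0.6]
down t10.2 loc [ 1.1 55.2] z0.1251 yaw-164.9 w0.0763 gf0 F(l) [ 0.2  0.1 -0.5]
grip t10.5 loc [ 0.6 56.4] z0.1260 yaw-164.8 w0.0581 gf64 F(l) [-5.6  6.6  9.9]
```

```bash
python3 - <<'E'
from h import *
c=L2W(0,.0565)
robot.line_to([*c,.125],vel=.02); st("centred")
for a in range(10,61,10):
    robot.move_pose([*c,.125],[180,0,195.1-a]); s=st(a)
    if np.linalg.norm(s["ft_force"])>50: break
E
```

```text
centred t10.7 loc [ 0.5 56.8] z0.1261 yaw-164.9 w0.0578 gf67 F(l) [-0.8 -1.2  6.5]
10 t11.0 loc [ 0.5 56.8] z0.1261 yaw-174.9 w0.0580 gf68 F(l) [-2.1  1.2  6.3]
20 t11.3 loc [ 0.5 56.8] z0.1261 yaw175.1 w0.0585 gf68 F(l) [-3.3  1.8  5.6]
30 t11.6 loc [ 0.4 56.9] z0.1261 yaw165.1 w0.0581 gf68 F(l) [-2.1  2.1  6.5]
40 t11.9 loc [ 0.4 57. ] z0.1261 yaw155.1 w0.0580 gf68 F(l) [-2.8  2.   6.1]
50 t12.2 loc [ 0.4 57.1] z0.1261 yaw145.1 w0.0584 gf68 F(l) [-1.8  2.3  6.1]
60 t12.5 loc [ 0.5 57.1] z0.1261 yaw135.1 w0.0582 gf68 F(l) [-2.   1.5  5.4]
```

```bash
cat > look.py <<'E'
from h import *
import sys
def away():
    robot.set_gripper(.076); c=L2W(.0003,.0567)
    robot.line_to([*c,.27],vel=.25)
    q=robot.observe()["q"].copy(); q[0]-=65; robot.goto_joints(q)
    im=robot.grab_frame("top"); cv2.imwrite(sys.argv[1],im); st("look")
if __name__=="__main__": away()
E
python3 - <<'E'
from h import *
c=L2W(0.0001,.0567)
robot.set_gripper(.076); st("rel")
robot.line_to([*c,.21],vel=.2); robot.move_pose([*c,.21],[180,0,190.1])
robot.line_to([*c,.125],vel=.15,guard=10); robot.set_gripper(.045); st("grip")
for a in (15,30,45): robot.move_pose([*c,.125],[180,0,190.1-a]); st(a)
E
python3 look.py pics/t2.png; python3 meas.py pics/t2.png
python3 -c "
import cv2;im=cv2.imread('pics/t2.png');cv2.imwrite('pics/t2z.png',cv2.resize(im[130:200,185:280],(800,590),interpolation=cv2.INTER_CUBIC))"
```

```text
rel t12.8 loc [ 0.  56.4] z0.1249 yaw135.1 w0.0756 gf0 F(l) [ 0.  -0.1 -0.1]
grip t15.3 loc [ 0.9 57. ] z0.1270 yaw-169.9 w0.0579 gf63 F(l) [-2.4 -1.1  6.7]
15 t15.7 loc [ 0.9 57. ] z0.1270 yaw175.1 w0.0582 gf64 F(l) [-2.3 -1.1  6.8]
30 t16.0 loc [ 0.9 57. ] z0.1270 yaw160.1 w0.0580 gf64 F(l) [-2.4 -1.7  6.9]
45 t16.4 loc [ 0.9 57. ] z0.1270 yaw145.1 w0.0584 gf64 F(l) [-1.3  0.3  5.9]
look t19.6 loc [ -20.3 -540.5] z0.2685 yaw80.2 w0.0759 gf0 F(l) [ 0.4  0.7 -0.1]
drum circle ((0.5385062098503113, 0.12899275124073029), 0.03397373855113983)
rib (np.float64(140.947422842873), np.float64(0.023179278923319557), np.int32(540))
tab1 (np.float64(152.85734481063304), np.float64(0.043059507566454915), np.int32(1561))
grip (np.float64(-0.01397067476562348), np.float64(0.0114746520855879), np.float64(-0.07957312814551853), np.float64(-0.05785196976439859))
```

View pics/t2z.png

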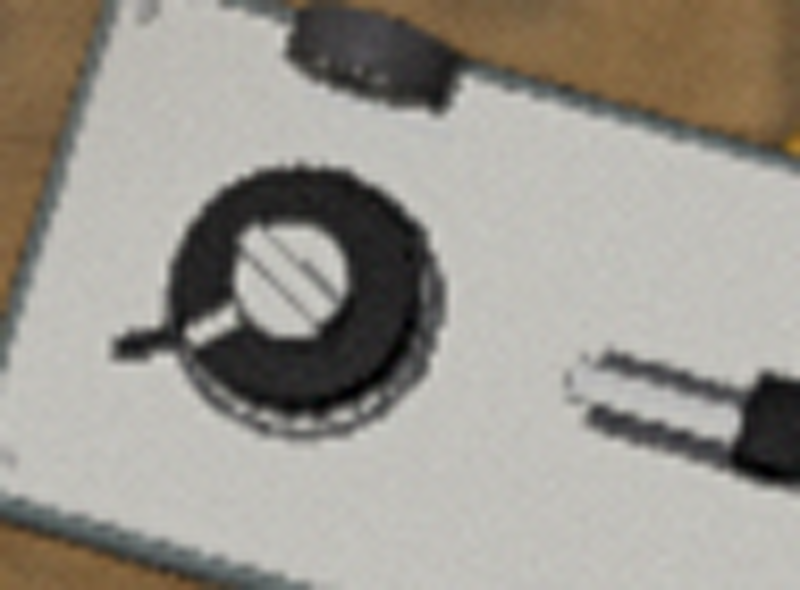

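The lock's bolt is now clear of the dial and the inner knob's bar looks unchanged. The rib ((215,322) in the crop) is still roughly 10–15° short of the tab ((115,347)). I'll settle the axis in the camera frame using the known 105° turn.

```bash
cat > cand.py <<'E'
from h import *
from axis import drum_axis
import sys
def angs(im,c):
    g=cv2.cvtColor(im,cv2.COLOR_BGR2GRAY).astype(np.float32)
    def samp(h,rs,th):
        a=np.radians(th)[:,None]; P=c+rs[None,:,None]*(-np.sin(a)[...,None]*LX-np.cos(a)[...,None]*LY)
        uv=np.array([proj("top",[*p,h]) for p in P.reshape(-1,2)],np.float32).reshape(*P.shape)
        return cv2.remap(g,uv[...,0],uv[...,1],cv2.INTER_LINEAR)
    th=np.arange(10,200,.5)
    v=samp(.080,np.arange(.019,.0281,.001),th).mean(1)
    k=np.argmax(v); w=np.clip(v-90,0,None)*(abs(th-th[k])<20); rib=(w@th)/w.sum()
    th=np.arange(120,180,.5); v=samp(.048,np.arange(.038,.049,.001),th).mean(1)
    k=np.argmin(v); w=np.clip(150-v,0,None)*(abs(th-th[k])<12); return rib,(w@th)/w.sum()
if __name__=="__main__":
    A=cv2.imread("pics/top0.png");B=cv2.imread("pics/t2.png")
    c=C.copy()
    fa,fb=drum_axis(A,c),drum_axis(B,c); print("fits",[np.round(loc(x)*1e3,1) for f in(fa,fb) for x in f[:2]])
    for lx in(-.0025,-.0015,-.0005,.0005):
        for ly in(.0535,.0545,.0555,.0565):
            c=L2W(lx,ly);a,b=angs(A,c),angs(B,c); print(lx,ly,"turn %.1f tabA %.1f tabB %.1f diffB %.1f"%(b[0]-a[0],a[1],b[1],b[1]-b[0]))
E
python3 cand.py
```

```text
fits [array([-2.4, 54.2]), array([ 0.6, 56.8]), array([-2.6, 54.2]), array([ 0.5, 56.8])]
-0.0025 0.0535 turn 117.2 tabA 154.3 tabB 154.3 diffB 7.5
-0.0025 0.0545 turn 116.9 tabA 153.7 tabB 153.7 diffB 8.6
-0.0025 0.0555 turn 116.6 tabA 153.0 tabB 153.0 diffB 9.6
-0.0025 0.0565 turn 116.1 tabA 152.3 tabB 152.3 diffB 10.6
-0.0015 0.0535 turn 113.2 tabA 153.2 tabB 153.2 diffB 8.2
-0.0015 0.0545 turn 112.9 tabA 152.5 tabB 152.5 diffB 9.2
-0.0015 0.0555 turn 112.6 tabA 151.8 tabB 151.8 diffB 10.2
-0.0015 0.0565 turn 112.2 tabA 151.1 tabB 151.2 diffB 11.2
-0.0005 0.0535 turn 109.3 tabA 152.1 tabB 152.1 diffB 8.8
-0.0005 0.0545 turn 109.0 tabA 151.4 tabB 151.4 diffB 9.9
-0.0005 0.0555 turn 108.6 tabA 150.7 tabB 150.7 diffB 10.9
-0.0005 0.0565 turn 108.3 tabA 150.0 tabB 150.0 diffB 11.9
0.0005 0.0535 turn 105.5 tabA 150.9 tabB 150.9 diffB 9.4
0.0005 0.0545 turn 105.2 tabA 150.3 tabB 150.3 diffB 10.4
0.0005 0.0555 turn 104.8 tabA 149.6 tabB 149.6 diffB 11.5
0.0005 0.0565 turn 104.4 tabA 148.9 tabB 148.9 diffB 12.5
```

```bash
python3 - <<'E'
from h import *
g=cv2.cvtColor(cv2.imread("pics/t2.png"),cv2.COLOR_BGR2GRAY).astype(np.float32)
c=L2W(.0005,.056); a=np.radians(149.4); rs=np.arange(.038,.058,.0005)
uv=np.array([proj("top",[*(c-r*(np.sin(a)*LX+np.cos(a)*LY)),.048]) for r in rs],np.float32)
v=cv2.remap(g,uv[None,:,0],uv[None,:,1],cv2.INTER_LINEAR)[0]
print(np.round(v).astype(int)); i=np.argmax(v>(v[:12].min()+v[-4:].mean())/2); print("tab end r",rs[i])
c=L2W(0.0001,.0567)
robot.move_pose([*c,.25],[180,0,169.1])
robot.line_to([*c,.125],vel=.15,guard=10); robot.set_gripper(.045); st("grip")
robot.move_pose([*c,.125],[180,0,169.1-12]); st("turned")
E
python3 look.py pics/t3.png
python3 - <<'E'
from h import *
from cand import angs
im=cv2.imread("pics/t3.png")
for ly in(.0545,.0555,.0565,.057): a=angs(im,L2W(.0005,ly)); print(ly,a,a[1]-a[0])
cv2.imwrite('pics/t3z.png',cv2.resize(im[130:200,185:280],(800,590),interpolation=cv2.INTER_CUBIC))
E
```

```text
[ 41  41  40  38  36  35  36  35  38  39  39  38  36  34  35  36  37  38
  40  43  44  46  51  66  81  97 116 133 149 164 179 190 190 191 192 192
 191 190 190 189 189]
tab end r 0.05100000000000001
grip t23.0 loc [ 0.8 57. ] z0.1268 yaw169.1 w0.0582 gf63 F(l) [-1.9 -0.5  7.2]
turned t23.4 loc [ 0.8 57. ] z0.1268 yaw157.1 w0.0584 gf63 F(l) [-2.1 -0.4  5.9]
look t26.6 loc [ -20.3 -540.5] z0.2685 yaw92.2 w0.0760 gf0 F(l) [-0.2 -0.5  0.5]
0.0545 (np.float64(151.3678548100346), np.float64(150.20693226183184)) -1.1609225482027625
0.0555 (np.float64(150.222764887892), np.float64(149.51829074073783)) -0.7044741471541727
0.0565 (np.float64(149.0339219890272), np.float64(148.82884135411058)) -0.20508063491661233
0.057 (np.float64(148.4330445637187), np.float64(148.49336629932463)) 0.06032173560592469
```

View pics/t3z.png

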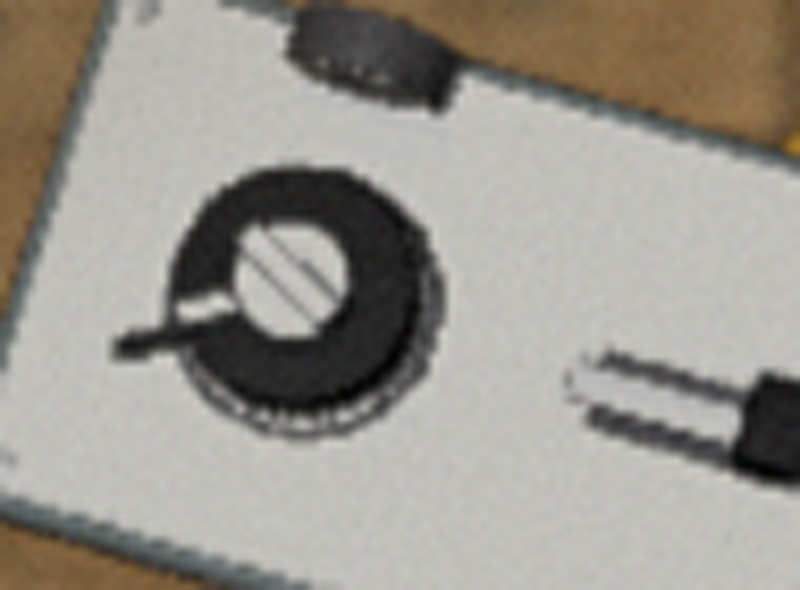

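Rib and tab now point the same way: 13° and 12° slope in the crop, with a computed difference of about 0.2°. The inner knob is unchanged. Now I'll close the lock.

```bash
python3 - <<'E'
from h import *
g=L2W(0.0005,-.0685)
robot.move_pose([*g,.27],[180,0,73.1]); robot.set_gripper(.055)
robot.line_to([*g,.134],guard=15); robot.set_gripper(.015); st("grip")
hit=robot.line_to([*L2W(.0005,-.021),.1345],vel=.03,guard=18); st("home %s"%hit)
hit=robot.line_to([*L2W(.0005,-.021),.1345],vel=.02,guard=25); st("push %s"%hit)
robot.set_gripper(.055); p=robot.observe()["tool_pos"]; robot.line_to([p[0],p[1],.27],vel=.25)
q=robot.observe()["q"].copy(); q[0]-=65; robot.goto_joints(q)
cv2.imwrite("pics/t4.png",robot.grab_frame("top")); st()
from cand import angs
im=cv2.imread("pics/t4.png"); a=angs(im,L2W(.0005,.057)); print(a)
cv2.imwrite('pics/t4z.png',cv2.resize(im[120:245,150:335],(800,540),interpolation=cv2.INTER_CUBIC))
E
python3 meas.py pics/t4.png | grep grip
```

```text
grip t30.1 loc [  0.8 -68.5] z0.1350 yaw73.1 w0.0231 gf59 F(l) [-2.9 -1.3  6.6]
home True t31.4 loc [  0.9 -28. ] z0.1350 yaw73.0 w0.0229 gf59 F(l) [-1.  -3.6  6.1]
push True t31.6 loc [  0.9 -27.3] z0.1350 yaw72.9 w0.0229 gf59 F(l) [-1.  -4.5  5.3]
 t34.8 loc [ -95.9 -576.3] z0.2694 yaw8.0 w0.0548 gf0 F(l) [0.5 0.3 0.4]
(np.float64(148.34566251963872), np.float64(148.54676831928427))
grip (np.float64(-0.014031210722906421), np.float64(0.01124403013190175), np.float64(-0.04252797118764862), np.float64(-0.019424217568465386))
```

View pics/t4z.png

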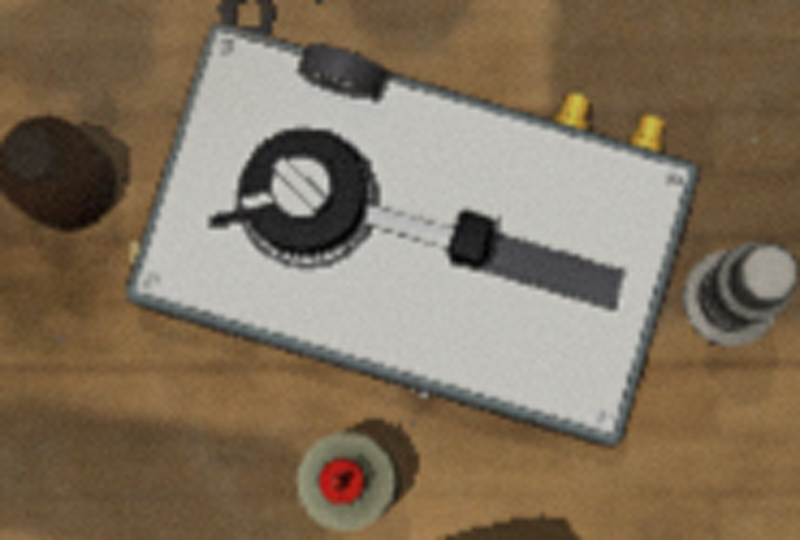

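The lock is home ((472,238) in the crop), rib and tab are aligned, and the bottles and drift are where they were. I'll hand it in.

```bash
python3 -c "
from plant import robot
print(robot.job_done())"
```

```text
the job is handed in; nothing more can be done
None
```

I opened the lock to its end stop, turned the outer knob clockwise until its rib was within about 0.5° of the set-point tab, and slid the lock fully home. In the last picture the inner knob, tab, bottles and drift look undisturbed; I handed the job in at about 35 s of the 72 s, and no verdict came back.

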